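# Find a carved bar's hanging point and mark it with a stirrup

### The arm

A 7-joint arm with a two-finger parallel gripper is mounted at the origin on the work surface. World frame = base frame: x ahead of the robot, y to its left, z up, the work surface at z = 0. Lengths are in mm, angles in rad, forces in N, time in s.
With the tool pointing down it reaches from about 400 to 875 mm from the base axis. Payload 4.4 kg.
Tool frame: the origin (TCP) lies where the fingers leave the gripper's body, on its centre line; the fingertips stand 73 mm ahead of it and the grasp point (between the pads) lies 54 mm ahead of it; z points along the fingers, y is the line along which they close (so a half turn about z gives the same grasp; the last joint's range is limited). The gripper opens to 85 mm and grips with 20 to 120 N. Pads are 22 mm wide; open, the fingers measure 114 mm over their backs; the gripper's body (76 mm by 85 mm) begins 54 mm behind the grasp point. The pads swing forward as they close: fully open they stand 13 mm farther back than shut.
Start: joints at [-1.416, 0.628, 0.038, 1.517, -0.027, 0.996, -0.02], TCP at [142.333, 634.238, 303.913] pointing down, gripper open.
Joint ranges: [-3.06, 3.06], [-0.37, 2.12], [-1.25, 1.32], [0.18, 2.47], [-1.1, 4.24], [0.23, 1.98], [-2.94, 2.94]. Speed limits (rad/s): [2.57, 2.57, 3.14, 3.14, 3.14, 3.14, 3.14].

### API

Orientations are given as [roll, pitch, yaw] about the fixed x, y, z axes, in that order (R = Rz(yaw) Ry(pitch) Rx(roll)).
In Python, from cell import ctrl gives the robot as it stands.
- The arm moves only by the tool send_rows, never from a script. Its argument "rows" is a list that holds one entry, the list of rows, each a list of 6 numbers: the shift along the tool's x, y, z in cm, then the turn, a rotation vector about the tool's x, y, z in rad. In form: [[[tx, ty, tz, wx, wy, wz], ...]]. A call has 1 to 10 rows; each row is the pose to reach, as a shift and turn from the pose commanded when the call began, along the tool's axes at that moment; what a row does not reach only later rows make up. A row lasts 1/10 s, in which the tool goes at most 50 mm and 8.59 degrees, less where a joint would pass 70% of its speed; a pose out of reach is approached as far as the arm can. A call with a gripper value outside its range is refused whole. "grip" is the closure in counts, from 0 (fully open) to 255 (shut), set as the call begins (left out, the last holds). The fingers move at their own pace and stop on an object; the grip force is fixed at half the most. Time passes only in rows, so rows that repeat a pose let the fingers close. It gives the time, the measured TCP pose, the force, the opening and the grip force at its end, in the units of the state.
- ctrl.read_state(): the state, without advancing time (a new reading comes with each control period).
- ctrl.get_image(name): name is "scene" or "top" or "wrist"; returns a dict with "pixels" (420x560x3 uint8, red, green, blue), "fx", "fy", "cx", "cy" (pixels), "extrinsics" (4x4, takes a point from camera to world coordinates); the wrist camera has in their place "mount" (4x4, takes a point from camera to tool coordinates, whose origin is the TCP and whose axes are the flange's). Camera axes: x right, y up, looking along -z (the intrinsics and any distortion apply to the point x, -y, -z); pixel columns grow to the right and rows downward; lengths in mm; the calibration is good to about 2 mm. A picture is of the moment at which its call begins: read the wrist's pose just before it. There is no depth.
- ctrl.finish_job(): hands the job in; it is judged then, once.
The state is a dict: "clock": time; "qpos": joint angles; "qd": joint speeds; "tau": joint torques, N m; "eef_pos": TCP position; "tool_rot": TCP orientation; "force": force on the tool from outside, world axes, zero at the start; "torque": the same for the moment, N m; "width": finger opening in mm; "gripper_force": force on a finger pad.
Only numpy, scipy, OpenCV 4.12 (cv2) and the standard library are available. Lean on these libraries where they do the work, as an engineer would, in place of code of your own. Each camera call takes 0.05 s, during which the arm holds its last target. There are 200 camera calls.

### The job

Find the hanging point of the carved bar: slide it endways along the slab, medallion first, until it just tips over the slab's edge onto the cork-topped offcut, and leave it tipped there. Take the green-tagged brass stirrup from the sloped rack (the red-tagged one is a reject: leave it, and the tools around, where they are) and set it astride the bar right above the edge, down on the wood. Then lift the bar, stirrup and all, and lay it on the proving post with the stirrup over the post, so that it balances there level and free.

Things in the scene. Friction and masses are not known exactly. Their poses are not given: they have to be found in the camera images.
- bar: pale limewood bar 40 wide, 22 thick, with a dark round medallion (68 across, same thickness) at its front end, 400 mm long over all; loose, 0.2 to 0.35 kg. Origin on the underside, half way along; x points along it to the medallion (centred at x = 166 mm), z out of its top. Timber weight varies: it balances somewhere between x = 5 and 70 mm, to be found by tipping. Starts flat on the slab
- slab: thick brown wooden slab 300 x 120 x 50 mm, fixed, held by brass bench dogs along its long sides (out to 90 mm either side of its centre line, 38 mm high). Origin at the centre of its underside; x points along it to the edge that the bar tips over (at x = 150 mm), z up
- edge (a point): middle of the slab's straight top edge, the fulcrum (50 mm above the table); axes as the slab's: x points horizontally outwards, across the edge
- bar_tail (a point): centre of the bar's plain square end face (40 x 22 mm), at the other end from the medallion, where it can be pushed. A finger pressing on it holds it down by friction: the bar tips freely only once the finger is drawn back. x points along the bar to the medallion
- catch (a point): centre of the cork top of the fixed wooden offcut that catches the tipping bar at about 6 degrees: 30 mm along the slab's x, 90 mm wide, 38.5 mm high, standing on the table 75 to 105 mm beyond the edge
- tab_green (a point): middle of the top of the green stirrup's tab, 28 mm above its seat; the tab is 22 mm along the stirrup's x, 10 mm thick along its y (grip it there), 24 mm tall above the plate. Axes as the stirrup's
- stirrup_green: brass stirrup with green tags, an upside-down U with a tab on top, 80 g, loose. Plate 26 mm along x, 54 along y, 4 thick; legs 46 mm apart inside, with flared lips (63 mm over them), reaching 20 mm below the plate. Origin at the seat: centre of the plate's underside. x runs along the wood it straddles (either way round), z up through the tab. Starts astride a rail of the rack, leaning 30 degrees
- stirrup_red: the same stirrup with red tags, a reject, astride the other rail of the rack. To be left
- rack: fixed plywood rack, 250 wide, 150 deep, 140 mm high: a board sloping 30 degrees, rising away from the robot, with two rails 40 mm wide running down it. Origin under its centre, x to the high back, y left. The stirrups' seats are at x = -47, y = 60 and -60, z = 85 mm; their tabs point 30 degrees from vertical towards the low front; they come off square to the slope. Wooden stops below them
- post: proving post: dark wooden foot 90 x 90 x 16 mm, short square post, cork-topped head 32 mm along x and 34 mm along y, 75 mm high over all; fixed. Origin at the centre of the foot's underside, z up
- post_top (a point): centre of the post's cork top, 75 mm above the table; x along the way the bar is to lie, roughly as it lay on the slab (the room on both sides is meant for that)
- gouge_a: gouge lying on the table, 250 mm long, brown handle, leave it; origin at the ferrule, x to the blade
- gouge_b: gouge lying on the table, 250 mm long, dark handle, leave it; origin at the ferrule, x to the blade
- mallet: round wooden carving mallet standing on its head, 80 mm across, 207 mm high, leave it; origin under its centre
- oil: amber oil bottle, 56 mm across, 150 mm high, leave it; origin under its centre
- wax_tin: flat yellow wax tin with a white lid, 72 mm across, 28 mm high, leave it; origin under its centre
- pot: blue ceramic pot, 76 mm across, 95 mm high, leave it; origin under its centre
- bench_brush: bench brush lying on its bristles, 200 mm long, 30 mm high, leave it; origin under the middle of its head, x to the handle's end
Mind the look-alikes: they are no part of the job. What is meant by the post is not purple, and is the larger of those in its own colour.

How it is judged (in metres and radians):
On the way, in this order (a step that is already met when the one before it is completed fails the run):
1. the bar has tipped over the slab's edge and lies tipped on edge and offcut, let go (angle between bar's own z axis and vertical between 0.06 and 0.16 rad and contact force between bar and slab above 0.3 N and y of bar in the frame of edge between -0.05 and 0.05 m and height (world z) of bar above 0.045 m and x of bar in the frame of edge below 0.02 m and contact force between the fingers and bar below 0.1 N), for 0.3 s.
2. the green-tagged stirrup sits astride the tipped bar, down on the wood within 10 mm of above the edge, let go (angle between bar's own z axis and vertical between 0.06 and 0.16 rad and contact force between bar and slab above 0.3 N and y of bar in the frame of edge between -0.05 and 0.05 m and height (world z) of bar above 0.045 m and x of bar in the frame of edge below 0.02 m and z of stirrup_green in the frame of bar between 0.0195 and 0.026 m and y of stirrup_green in the frame of bar between -0.007 and 0.007 m and x of stirrup_green in the frame of edge between -0.01 and 0.012 m and contact force between the fingers and stirrup_green below 0.1 N), for 0.3 s.
At the end, for the whole second after the job is handed in: The bar lies at rest on the proving post alone, level within 3 degrees, with the green-tagged stirrup still astride it, down on the wood and within 14 mm of the middle of the post's top (angle between bar's own z axis and vertical below 0.05 rad and contact force between bar and post above 0.3 N and height (world z) of bar between 0.07 and 0.08 m and linear speed of each of bar, stirrup_green below 0.03 m/s and angular speed of bar below 0.25 rad/s and horizontal distance between stirrup_green and post_top below 0.014 m and z of stirrup_green in the frame of bar between 0.0195 and 0.026 m and y of stirrup_green in the frame of bar between -0.007 and 0.007 m); the robot touches nothing.
It fails at once if the bar fell off the slab or the post (height (world z) of bar below 0.035 m).
It fails at once if the red-tagged stirrup was moved by more than 20 mm (distance of stirrup_red from where it was at the start of the episode above 0.02 m).
It fails at once if a bystander (gouge, mallet, oil, tin, pot, brush) was pushed or knocked by more than 30 mm (distance of any of gouge_a, gouge_b, mallet, oil, wax_tin, pot, bench_brush from where it was at the start of the episode above 0.03 m).
It also fails if it takes over 72 s, if anything falls off the work surface, if the arm or the gripper's body presses on something with over 40 N, if the wrist force passes 120 N, or if a joint passes its speed limit or range.

## Working session

There is one attempt and no reset: what is moved stays moved. The work goes in short steps, Python scripts to look and compute and a tool call to move; the robot and the scene stay as the last step left them, time stands still between calls to the robot, and variables do not carry over. Pictures are saved under pics/ and viewed, at most 10 in all, crops included, and the job is handed in when it is done.

Besides the shell and the picture viewer there is one more tool, called as name([rows], argument=value, ...), one row to a line, values as JSON. send_rows: Moves the arm, as the interface text tells. Its arguments: {"type":"object","properties":{"rows":{"type":"array","items":{"type":"array","items":{"type":"array","items":{"type":"number"}}}},"grip":{"type":"number"}},"required":["rows"]}

```bash
ls; mkdir -p pics
cat > h.py <<'E'
import numpy as np, cv2
from cell import ctrl
from scipy.spatial.transform import Rotation as R
def snap(n,f):
    s=ctrl.read_state(); im=ctrl.get_image(n)
    cv2.imwrite(f'pics/{f}.png',cv2.cvtColor(im['pixels'],cv2.COLOR_RGB2BGR))
    if 'mount' in im:
        T=np.eye(4);T[:3,:3]=R.from_euler('xyz',s['tool_rot']).as_matrix();T[:3,3]=s['eef_pos']
        E=T@im['mount']
    else: E=np.array(im['extrinsics'])
    np.savez(f'pics/{f}.npz',E=E,K=[im['fx'],im['fy'],im['cx'],im['cy']],px=im['pixels'])
    return im
def ray(f,u,v):
    d=np.load(f'pics/{f}.npz');fx,fy,cx,cy=d['K']
    r=d['E'][:3,:3]@np.array([(u-cx)/fx,-(v-cy)/fy,-1.]);return d['E'][:3,3],r
def onz(f,u,v,z):
    o,r=ray(f,u,v);return o+r*(z-o[2])/r[2]
def proj(f,p):
    d=np.load(f'pics/{f}.npz');fx,fy,cx,cy=d['K']
    q=d['E'][:3,:3].T@(np.array(p)-d['E'][:3,3]);return cx+fx*q[0]/-q[2],cy-fy*q[1]/-q[2]
def tri(f1,p1,f2,p2):
    o1,r1=ray(f1,*p1);o2,r2=ray(f2,*p2)
    t=np.linalg.lstsq(np.c_[r1,-r2],o2-o1,rcond=None)[0]
    return (o1+r1*t[0]+o2+r2*t[1])/2
def tool(p,rpy=None):
    s=ctrl.read_state();M=R.from_euler('xyz',s['tool_rot'])
    sh=M.inv().apply(np.array(p)-s['eef_pos'])/10
    w=(M.inv()*rpy).as_rotvec() if rpy is not None else 0
    return np.round(sh,2),np.round(w,4)
E
python3 - <<'E'
from h import *
for n in('top','scene','wrist'):
    im=snap(n,n+'0'); print(n,[k for k in im],im['fx'],im['cx'])
    if 'extrinsics' in im: print(np.round(im['extrinsics'],3))
    else: print(np.round(im['mount'],3))
print(ctrl.read_state())
E
python3 -c "
import cv2
a=cv2.imread('pics/top0.png');cv2.imwrite('pics/top0v.png',cv2.resize(a,(800,600),interpolation=3))
a=cv2.imread('pics/scene0.png');cv2.imwrite('pics/scene0v.png',cv2.resize(a,(800,600),interpolation=3))"
```

```text
pics
top ['pixels', 'fx', 'fy', 'cx', 'cy', 'extrinsics'] 513.386725372409 282.61663183279666
[[-8.000000e-03  9.850000e-01 -1.720000e-01  2.897480e+02]
 [-1.000000e+00 -9.000000e-03 -6.000000e-03  4.022800e+01]
 [-8.000000e-03  1.720000e-01  9.850000e-01  1.482377e+03]
 [ 0.000000e+00  0.000000e+00  0.000000e+00  1.000000e+00]]
scene ['pixels', 'fx', 'fy', 'cx', 'cy', 'extrinsics'] 410.4725527978836 280.19019780661034
[[ 1.680000e-01 -5.560000e-01  8.140000e-01  1.539457e+03]
 [ 9.860000e-01  9.500000e-02 -1.380000e-01 -1.505880e+02]
 [-1.000000e-03  8.260000e-01  5.640000e-01  8.061710e+02]
 [ 0.000000e+00  0.000000e+00  0.000000e+00  1.000000e+00]]
wrist ['pixels', 'fx', 'fy', 'cx', 'cy', 'mount'] 339.41148237602704 278.24056924729376
[[-0.0000e+00  9.4800e-01  3.1900e-01  8.2359e+01]
 [ 1.0000e+00  0.0000e+00  1.0000e-03 -7.4600e-01]
 [ 0.0000e+00  3.1900e-01 -9.4800e-01 -6.9945e+01]
 [ 0.0000e+00  0.0000e+00  0.0000e+00  1.0000e+00]]
{'clock': 0.15, 'qpos': array([-1.4157983 ,  0.62916876,  0.03849113,  1.51813485, -0.02701651,
        0.9963216 , -0.0199756 ]), 'qd': array([ 0.00116571, -0.00284434,  0.00065454, -0.00408488, -0.00043523,
       -0.00089818, -0.0004057 ]), 'tau': array([ 2.34505918e-03, -5.63796580e+01,  1.22791819e+00, -1.93650556e+01,
        1.11207555e-02,  7.43107492e-03, -3.01786235e-05]), 'eef_pos': array([142.26005673, 633.85762616, 303.17940631]), 'tool_rot': array([-3.14007932e+00,  2.08652613e-05,  2.92077556e+00]), 'force': array([ 0.29973898,  0.35669769, -0.06702572]), 'torque': array([-0.01438471,  0.03836825,  0.06190765]), 'gripper_force': 0.0, 'width': 85.11540223681445}
```

View pics/top0v.png

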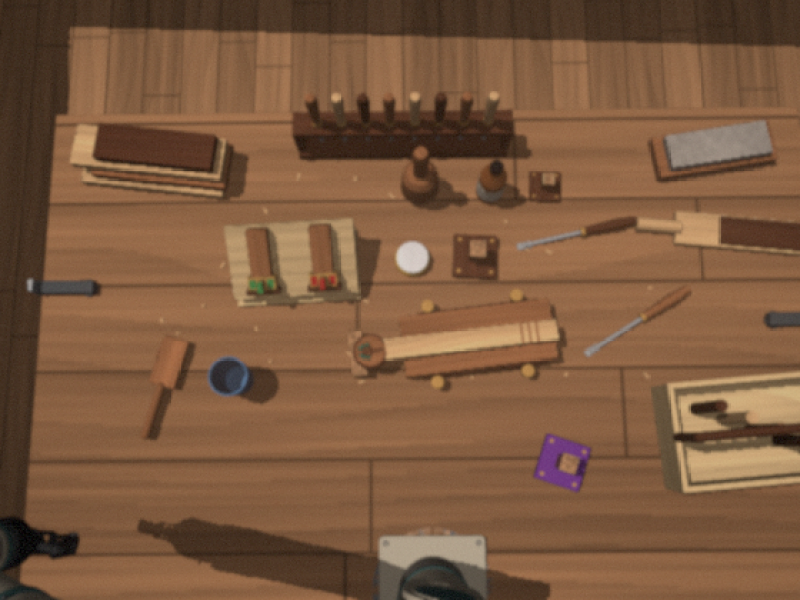

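View pics/scene0v.png

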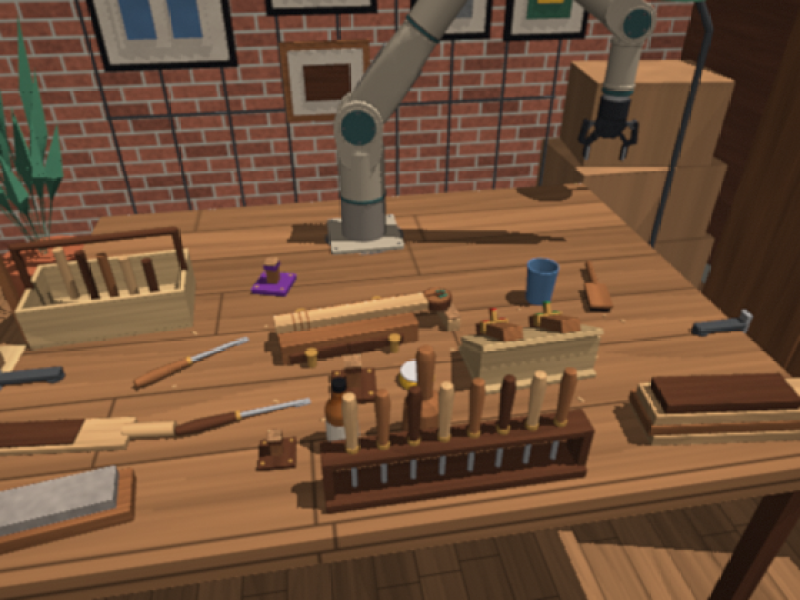

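The top view (800-wide) shows the bar on the slab, with the medallion at (369,350), tail at (557,332) and offcut at (358,352). The rack has the green stirrup at (262,286) and the red one at (325,283).

There are three post candidates:
- Brown, larger: (475,255). It is not purple and is the larger of the two browns, so this is the one meant.
- Brown, small: (545,186).
- Purple: (562,463).

I'll confirm with an enlarged crop.

```bash
python3 -c "
import cv2
a=cv2.imread('pics/top0.png')[110:280,150:416];cv2.imwrite('pics/crop1.png',cv2.resize(a,None,fx=3,fy=3,interpolation=2))"
```

```text
(no output)
```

View pics/crop1.png

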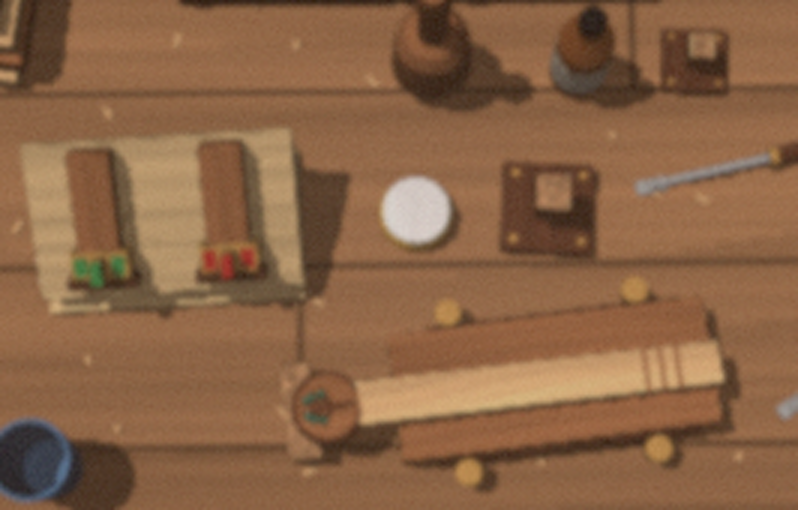

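The crop shows the larger dark-footed post with its cork top at (555,193), the small look-alike at (703,46), the green stirrup tags at (100,268) and the red at (228,262). The slab edge runs from (388,335) to (404,463). This confirms the large brown post and the green (left) stirrup.

Run:
```python
from h import *
f='top0'
def c(u,v,z): return onz(f,(u+.5)/3+150-.5,(v+.5)/3+110-.5,z)[:2]
S=[c(*p,50) for p in((388,335),(705,298),(722,428),(404,463))]
print('slab',np.round(S)); e=(S[0]+S[3])/2; b=(S[1]+S[2])/2; d=e-b;L=np.linalg.norm(d);print('edge',e,'len',L,'yaw',np.degrees(np.arctan2(d[1],d[0])), 'edge line yaw',np.degrees(np.arctan2(*(S[0]-S[3])[::-1])))
t=(c(718,342,72)+c(725,383,72))/2; m=c(325,406,72); q=m-t
print('tail',t,'med',m,'len',np.linalg.norm(q),'exp 366','yaw',np.degrees(np.arctan2(q[1],q[0])))
# mask for the bar body
h=np.load('pics/top0.npz')['px']
hsv=cv2.cvtColor(h,cv2.COLOR_RGB2HSV)
M=np.zeros(h.shape[:2],np.uint8); M[215:256,265:395]=1
k=((hsv[...,2]>170)&(M>0)).astype(np.uint8); n,lab,st,ce=cv2.connectedComponentsWithStats(k); i=1+np.argmax(st[1:,4]); print(st[i])
r=cv2.minAreaRect(np.argwhere(lab==i)[:,::-1].astype(np.float32)); B=[onz(f,u,v,72)[:2] for u,v in cv2.boxPoints(r)]; print('bar box',np.round(B,1))
print('post',c(555,193,75),'cork corners',c(535,172,75),c(575,213,75))
for n,uv in dict(foot1=(501,163),foot2=(597,163),foot3=(597,257),foot4=(501,250)).items(): print(n,c(*uv,16))
R_=[c(22,147,140),c(292,130,140),c(304,298,15),c(50,312,15)];print('rack',np.round(R_))
print('green tags',c(100,268,90),'gouge tip',c(785,410,3),'tin',c(416,212,28),'offcut',c(300,415,38))
```

```text
slab [[ 527.   60.]
 [ 559. -240.]
 [ 436. -251.]
 [ 406.   46.]]
edge [466.26681466  52.89149305] len 299.76892301210313 yaw 96.01296007263267 edge line yaw 6.6544709714155905
tail [ 494.47396519 -248.27449677] med [457.20929981 118.09434859] len 368.2591290563064 exp 366 yaw 95.8077820431514
[ 269  224  122   27 1641]
bar box [[ 479.7   89.1]
 [ 516.2 -245.1]
 [ 477.7 -247.9]
 [ 441.5   84.8]]
post [656.39978183 -98.36888244] cork corners [676.97577702 -80.04021358] [ 636.89091942 -116.63197933]
foot1 [702.67969721 -51.87418903]
foot2 [ 701.7382293  -146.19812505]
foot3 [ 607.26835694 -143.38044317]
foot4 [615.12167576 -50.19862671]
rack [[687. 389.]
 [701. 144.]
 [570. 142.]
 [558. 388.]]
green tags [585.19468537 325.3057218 ] gouge tip [ 457.67585914 -321.45263143] tin [650.97784034  32.26651947] offcut [452.92208608 143.53825037]
```

```bash
cat >> h.py <<'E'
def down(yawdeg): return R.from_euler('xyz',[np.pi,0,np.radians(yawdeg)])
E
python3 - <<'E'
from h import *
print(tool([470,270,300],down(96)))
E
```

```text
(array([-39.95, -28.32,   0.36]), array([-1.3000e-03,  1.0000e-03,  1.2453e+00]))
```

send_rows([
  [[-40,-28.3,0.3,0,0,1.245],[-40,-28.3,0.3,0,0,1.245],[-40,-28.3,0.3,0,0,1.245],[-40,-28.3,0.3,0,0,1.245],[-40,-28.3,0.3,0,0,1.245],[-40,-28.3,0.3,0,0,1.245],[-40,-28.3,0.3,0,0,1.245],[-40,-28.3,0.3,0,0,1.245],[-40,-28.3,0.3,0,0,1.245],[-40,-28.3,0.3,0,0,1.245]],
], grip=255)

```text
clock: 1.15
eef_pos: [472.3, 267.8, 300.9]
tool_rot: [3.141, 0.001, 1.673]
force: [0.3, 0.6, -0.7]
width: 0.2
gripper_force: 0.0
```

Run:
```python
from h import *
s=ctrl.read_state(); print(s['eef_pos'],s['tool_rot'],s['clock'],s['width'])
snap('wrist','w1')
print(tool([510,-290,250],down(96)))
```

```text
[472.26938217 267.8003212  300.91534074] [3.14102648e+00 1.02201373e-03 1.67278308e+00] 1.15 0.2371757222347737
(array([-55.17,  -1.94,   5.44]), array([ 0.0053,  0.0055, -0.0105]))
```

send_rows([
  [[-55.3,-0.9,5,0,0,0],[-55.3,-0.9,5,0,0,0],[-55.3,-0.9,5,0,0,0],[-55.3,-0.9,5,0,0,0],[-55.3,-0.9,5,0,0,0],[-55.3,-0.9,5,0,0,0],[-55.3,-0.9,5,0,0,0],[-55.3,-0.9,5,0,0,0],[-55.3,-0.9,5,0,0,0],[-55.3,-0.9,5,0,0,0]],
])

```text
clock: 2.2
eef_pos: [514.7, -227.1, 255.5]
tool_rot: [-3.142, -0.001, 1.676]
force: [1.5, 0.4, 0.8]
width: -0.0
gripper_force: 0.0
```

Run:
```python
from h import *
s=ctrl.read_state(); print(s['eef_pos'],s['tool_rot'],s['clock'],s['width'])
snap('wrist','w2')
print(tool([498,-283,132],down(96)))
```

```text
[ 514.71231634 -227.06793621  255.52903999] [-3.14155130e+00 -5.60476796e-04  1.67611372e+00] 2.2 -0.04761377154808623
(array([-4.17, -1.99, 12.41]), array([ 0.0007,  0.0098, -0.0103]))
```

View pics/w2.png

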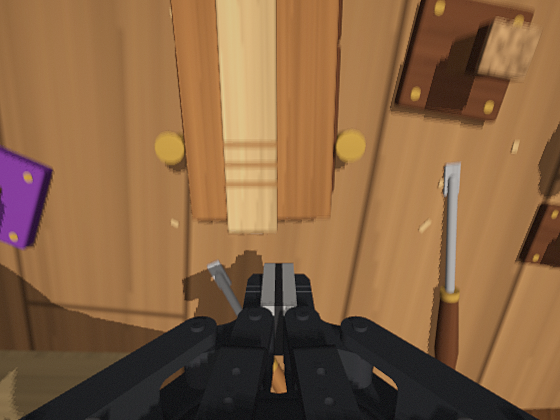

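The wrist view shows the bar's tail end at columns 227–277, row 233, slightly proud of the slab end (row 218). The closed fingertips are at (278,265).

Run:
```python
from h import *
s=ctrl.read_state(); print(s['eef_pos'],s['qd'].max())
a,b=onz('w2',227,234,72),onz('w2',277,234,72);t=(a+b)/2;print('tail',a,b)
print('slab end',onz('w2',191,220,50),onz('w2',331,215,50), 'bar far',onz('w2',217,0,72),onz('w2',274,0,72))
print(tool([t[0]+4,t[1]-35,132],down(96)))
```

```text
[ 513.65003645 -238.36915916  255.72681018] 0.0681141920436613
tail [ 475.47458623 -254.10027114   72.        ] [ 515.54808552 -249.87832415   72.        ]
slab end [ 441.19108324 -253.69024902   50.        ] [ 560.7221716  -236.50305394   50.        ] bar far [459.65728557 -90.40607491  72.        ] [496.58286641 -86.52196722  72.        ]
(array([-4.59, -1.87, 12.42]), array([ 0.0007,  0.0098, -0.0103]))
```

send_rows([
  [[-4.6,-1.9,3,0,0,-0.01],[-4.6,-1.9,8,0,0,-0.01],[-4.6,-1.9,12.4,0,0,-0.01],[-4.6,-1.9,12.4,0,0,-0.01],[-4.6,-1.9,12.4,0,0,-0.01]],
])

```text
clock: 2.75
eef_pos: [500.5, -272.7, 131.8]
tool_rot: [-3.14, -0.001, 1.686]
force: [0.4, -0.5, 0.7]
width: -0.2
gripper_force: 0.0
```

Run:
```python
from h import *
s=ctrl.read_state(); print(s['eef_pos'],s['tool_rot'],s['force'])
u=np.array([np.cos(np.radians(96)),np.sin(np.radians(96)),0]);print((np.array([495.5,-252,0])-s['eef_pos'])@u, (np.array([495.5,-252,0])-s['eef_pos'])@[u[1],-u[0],0])
```

```text
[ 500.54907419 -272.67739338  131.81040493] [-3.14000552e+00 -1.21490263e-03  1.68614107e+00] [ 0.44923058 -0.51114275  0.70996634]
21.09189242236199 -2.860038677099053
```

send_rows([
  [[0.8,-0.3,0,0,0,-0.008],[1.5,-0.3,0,0,0,-0.008],[2.2,-0.3,0,0,0,-0.008],[2.9,-0.3,0,0,0,-0.008],[3.5,-0.3,0,0,0,-0.008],[3.9,-0.3,0,0,0,-0.008],[4.0,-0.3,0,0,0,-0.008]],
])

```text
clock: 3.45
eef_pos: [493.2, -233.2, 132.0]
tool_rot: [3.141, -0.0, 1.694]
force: [0.8, -2.2, 0.8]
width: -0.3
gripper_force: 1.1
```

```bash
cat >> h.py <<'E'
def tail(f):  # measure bar tail in wrist image: pale mask
    hsv=cv2.cvtColor(np.load(f'pics/{f}.npz')['px'],cv2.COLOR_RGB2HSV)
    k=((hsv[...,2]>175)&(hsv[...,1]<150)&(abs(hsv[...,0].astype(int)-19)<8)).astype(np.uint8)
    k=cv2.morphologyEx(k,cv2.MORPH_CLOSE,np.ones((9,9)))
    n,lab,st,ce=cv2.connectedComponentsWithStats(k);i=1+np.argmax(st[1:,4]);return st[i]
E
python3 - <<'E'
from h import *
s=ctrl.read_state(); print(s['eef_pos'],s['tool_rot'],s['force'])
snap('wrist','w3');snap('scene','s3');print(tail('w2'),tail('w3'))
a=np.load('pics/w3.npz')['px'];b=cv2.resize(np.load('pics/s3.npz')['px'][170:290,170:340],None,fx=2.5,fy=3.5)
c=np.hstack([cv2.resize(a[:,140:440],(300,420)),b[:420]]);cv2.imwrite('pics/c3.png',c[...,::-1])
E
```

```text
[ 493.19878153 -233.21991357  131.9605882 ] [ 3.14149890e+00 -1.94911990e-04  1.69444105e+00] [ 0.81787623 -2.23674138  0.80837406]
[  364    84   146   272 19502] [  225     0   115    96 10573]
```

View pics/c3.png

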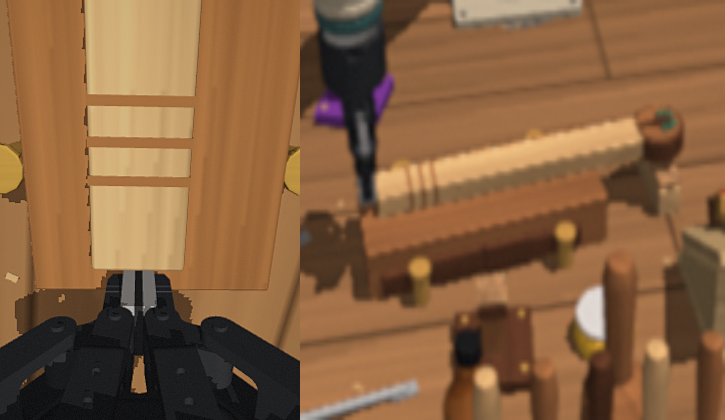

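The left half (wrist) shows the tail flush against the fingers at row 268, columns 92–186 of the crop. The right half (scene) shows the bar still flat on the slab, straight, with its medallion over the offcut. Next come 6 mm pushes, drawing back after each one.

send_rows([
  [[0.3,0,0,0,0,0.01],[0.6,0,0,0,0,0.015],[0.6,0,0,0,0,0.015],[-0.2,0,0,0,0,0.015],[-0.2,0,0,0,0,0.015],[-0.2,0,0,0,0,0.015],[-0.2,0,0,0,0,0.015]],
])

```text
clock: 4.25
eef_pos: [493.2, -235.6, 131.7]
tool_rot: [-3.141, -0.001, 1.679]
force: [0.0, 0.0, 0.5]
width: -0.0
gripper_force: 0.0
```

```bash
cat >> h.py <<'E'
def piece(f):
    hsv=cv2.cvtColor(np.load(f'pics/{f}.npz')['px'],cv2.COLOR_RGB2HSV)
    k=((hsv[...,2]>165)&(hsv[...,1]<135)).astype(np.uint8)
    k[:,:200]=0;k[:,360:]=0
    n,lab,st,ce=cv2.connectedComponentsWithStats(k);g=[(ce[i][1],*st[i]) for i in range(1,n) if st[i,4]>1500]
    return [list(map(int,x)) for x in sorted(g)[-3:]]
def step(f):
    s=ctrl.read_state();print(s['clock'],s['eef_pos'].round(1),s['tool_rot'].round(3),s['force'].round(1));snap('wrist',f);print(piece(f))
E
python3 - <<'E'
from h import *
print(piece('w3'));step('p1')
E
```

```text
[[121, 228, 106, 106, 32, 3211], [161, 229, 147, 102, 30, 2850], [227, 230, 186, 98, 84, 7861]]
4.25 [ 493.2 -235.6  131.7] [-3.141e+00 -1.000e-03  1.679e+00] [0.  0.  0.5]
[[97, 224, 81, 108, 33, 3429], [139, 226, 125, 104, 30, 3069], [207, 228, 165, 100, 87, 8378]]
```

send_rows([
  [[0.8,0,0,0,0,0],[1.4,0,0,0,0,0],[1.4,0,0,0,0,0],[0.6,0,0,0,0,0],[0.6,0,0,0,0,0],[0.6,0,0,0,0,0],[0.6,0,0,0,0,0]],
])

```text
clock: 5.0
eef_pos: [492.6, -230.0, 131.8]
tool_rot: [-3.141, -0.0, 1.678]
force: [0.2, 0.1, 0.3]
width: 0.0
gripper_force: 0.0
```

```bash
python3 -c "
from h import *
step('p2')"
```

```text
5.0 [ 492.6 -230.   131.8] [-3.141 -0.     1.678] [0.2 0.1 0.3]
[[92, 224, 77, 109, 33, 3533], [135, 226, 121, 104, 30, 3084], [203, 228, 161, 101, 88, 8487]]
```

send_rows([
  [[0.8,0,0,0,0,0],[1.4,0,0,0,0,0],[1.4,0,0,0,0,0],[0.6,0,0,0,0,0],[0.6,0,0,0,0,0],[0.6,0,0,0,0,0],[0.6,0,0,0,0,0]],
])

```text
clock: 5.75
eef_pos: [491.9, -224.0, 131.8]
tool_rot: [-3.141, -0.0, 1.678]
force: [0.6, -0.3, -0.0]
width: 0.2
gripper_force: 0.0
```

```bash
python3 -c "
from h import *
step('p3')"
```

```text
5.75 [ 491.9 -224.   131.8] [-3.141 -0.     1.678] [ 0.6 -0.3 -0. ]
[[92, 224, 77, 109, 33, 3530], [135, 226, 121, 105, 30, 3081], [203, 228, 161, 101, 88, 8490]]
```

send_rows([
  [[0.8,0,0,0,0,0],[1.4,0,0,0,0,0],[1.4,0,0,0,0,0],[0.6,0,0,0,0,0],[0.6,0,0,0,0,0],[0.6,0,0,0,0,0],[0.6,0,0,0,0,0]],
])

```text
clock: 6.5
eef_pos: [491.3, -218.1, 131.8]
tool_rot: [-3.141, -0.0, 1.678]
force: [0.1, 0.1, 0.6]
width: -0.3
gripper_force: 0.0
```

```bash
python3 -c "
from h import *
step('p4')"
```

```text
6.5 [ 491.3 -218.1  131.8] [-3.141 -0.     1.678] [0.1 0.1 0.6]
[[92, 225, 77, 108, 33, 3524], [135, 227, 121, 104, 30, 3080], [203, 229, 161, 100, 88, 8474]]
```

send_rows([
  [[0.8,0,0,0,0,0],[1.4,0,0,0,0,0],[1.4,0,0,0,0,0],[0.6,0,0,0,0,0],[0.6,0,0,0,0,0],[0.6,0,0,0,0,0],[0.6,0,0,0,0,0]],
])

```text
clock: 7.25
eef_pos: [490.7, -212.1, 131.8]
tool_rot: [-3.141, -0.0, 1.678]
force: [0.1, 0.0, 0.2]
width: -0.1
gripper_force: 0.0
```

```bash
python3 -c "
from h import *
step('p5')"
```

```text
7.25 [ 490.7 -212.1  131.8] [-3.141 -0.     1.678] [0.1 0.  0.2]
[[93, 225, 77, 109, 33, 3503], [135, 227, 121, 104, 30, 3083], [203, 229, 161, 101, 88, 8460]]
```

send_rows([
  [[0.8,0,0,0,0,0],[1.4,0,0,0,0,0],[1.4,0,0,0,0,0],[0.6,0,0,0,0,0],[0.6,0,0,0,0,0],[0.6,0,0,0,0,0],[0.6,0,0,0,0,0]],
])

```text
clock: 8.0
eef_pos: [490.0, -206.2, 131.8]
tool_rot: [-3.141, -0.0, 1.678]
force: [0.5, -0.3, 0.3]
width: -0.1
gripper_force: 0.0
```

```bash
python3 -c "
from h import *
step('p6')"
```

```text
8.0 [ 490.  -206.2  131.8] [-3.141 -0.     1.678] [ 0.5 -0.3  0.3]
[[93, 226, 77, 108, 33, 3487], [135, 228, 121, 104, 30, 3080], [204, 230, 161, 100, 89, 8439]]
```

send_rows([
  [[0.8,0,0,0,0,0],[1.4,0,0,0,0,0],[1.4,0,0,0,0,0],[0.6,0,0,0,0,0],[0.6,0,0,0,0,0],[0.6,0,0,0,0,0],[0.6,0,0,0,0,0]],
])

```text
clock: 8.75
eef_pos: [489.4, -200.2, 131.8]
tool_rot: [-3.141, -0.0, 1.678]
force: [-0.4, 0.5, -1.4]
width: -0.3
gripper_force: 0.0
```

```bash
python3 -c "
from h import *
step('p7')"
```

```text
8.75 [ 489.4 -200.2  131.8] [-3.141 -0.     1.678] [-0.4  0.5 -1.4]
[[93, 226, 77, 109, 33, 3490], [135, 228, 121, 104, 30, 3082], [204, 230, 161, 101, 89, 8446]]
```

send_rows([
  [[0.8,0,0,0,0,0],[1.4,0,0,0,0,0],[1.4,0,0,0,0,0],[0.6,0,0,0,0,0],[0.6,0,0,0,0,0],[0.6,0,0,0,0,0],[0.6,0,0,0,0,0]],
])

```text
clock: 9.5
eef_pos: [488.7, -194.2, 131.8]
tool_rot: [-3.141, -0.0, 1.678]
force: [-0.3, 0.1, 0.1]
width: -0.2
gripper_force: 0.0
```

```bash
python3 -c "
from h import *
step('p8')"
```

```text
9.5 [ 488.7 -194.2  131.8] [-3.141 -0.     1.678] [-0.3  0.1  0.1]
[[93, 226, 77, 109, 33, 3491], [135, 228, 121, 105, 30, 3076], [204, 230, 161, 101, 89, 8451]]
```

send_rows([
  [[0.8,0,0,0,0,0],[1.4,0,0,0,0,0],[1.4,0,0,0,0,0],[0.6,0,0,0,0,0],[0.6,0,0,0,0,0],[0.6,0,0,0,0,0],[0.6,0,0,0,0,0]],
])

```text
clock: 10.25
eef_pos: [488.1, -188.2, 131.8]
tool_rot: [-3.141, -0.0, 1.678]
force: [0.1, 0.2, -0.2]
width: 0.3
gripper_force: 0.0
```

```bash
python3 -c "
from h import *
step('p9')"
```

```text
10.25 [ 488.1 -188.2  131.8] [-3.141 -0.     1.678] [ 0.1  0.2 -0.2]
[[92, 227, 77, 108, 33, 3501], [135, 229, 121, 104, 30, 3084], [203, 231, 161, 100, 89, 8470]]
```

send_rows([
  [[0.8,0,0,0,0,0],[1.4,0,0,0,0,0],[1.4,0,0,0,0,0],[0.6,0,0,0,0,0],[0.6,0,0,0,0,0],[0.6,0,0,0,0,0],[0.6,0,0,0,0,0]],
])

```text
clock: 11.0
eef_pos: [487.4, -182.3, 131.8]
tool_rot: [-3.141, -0.0, 1.678]
force: [-1.0, 0.1, 0.5]
width: -0.2
gripper_force: 0.0
```

```bash
python3 -c "
from h import *
step('p10')"
```

```text
11.0 [ 487.4 -182.3  131.8] [-3.141 -0.     1.678] [-1.   0.1  0.5]
[[84, 221, 66, 121, 37, 4346], [132, 223, 115, 117, 35, 3962], [211, 225, 161, 114, 103, 11188]]
```

Tipped: the tail piece's width jumped from 101 to 114 px. I'll draw back and up, and work out the grasp approach for the green stirrup.

send_rows([
  [[-1.5,0,0,0,0,0],[-2.5,0,-3,0,0,0],[-2.5,0,-8,0,0,0],[-2.5,0,-13,0,0,0],[-2.5,0,-15,0,0,0]],
], grip=120)

```text
clock: 11.55
eef_pos: [491.6, -209.6, 286.4]
tool_rot: [3.135, 0.004, 1.677]
force: [0.0, 0.5, 0.3]
width: 45.1
gripper_force: 0.0
```

```bash
cat >> h.py <<'E'
def rackR(yaw=2.8):
    c,s=np.cos(np.pi/6),.5
    return R.from_euler('z',yaw,degrees=True)*R.from_matrix(np.array([[-c,0,-s],[0,1,0],[s,0,-c]]).T)
E
python3 - <<'E'
from h import *
step('p11');snap('top','top1');s=ctrl.read_state();print(s['qpos'].round(2))
Q=R.from_euler('z',2.8,degrees=True);ax=Q.apply([-.5,0,.866]);seat=np.array([582,326,85])
M=rackR();print(M.as_matrix().round(2))
print(seat+150*ax,tool(seat+150*ax,M))
print('pot',onz('top0',(33)/3+150,(460)/3+110,95))
cv2.imwrite('pics/c4.png',cv2.resize(np.load('pics/top1.npz')['px'][180:290,170:410],None,fx=3,fy=3)[...,::-1])
E
```

```text
11.55 [ 491.6 -209.6  286.4] [3.135 0.004 1.677] [0.  0.5 0.3]
[[16, 248, 0, 56, 35, 1919], [110, 250, 85, 54, 53, 2775]]
[ 0.09  0.51  0.39  1.87 -0.26  0.8   0.72]
[[-0.86 -0.05  0.5 ]
 [-0.04  1.    0.02]
 [-0.5  -0.   -0.87]]
[507.0895397  322.33626727 214.9       ] (array([52.71,  7.15,  6.9 ]), array([-0.3927, -0.4108, -1.4753]))
pot [406.88311634 379.34510423  95.        ]
```

View pics/c4.png

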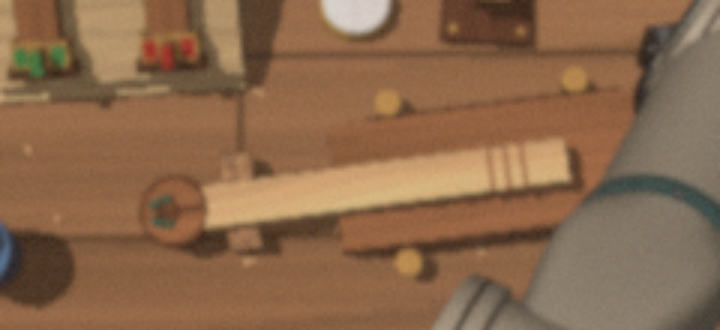

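The crop shows the bar lying straight and tipped, with its medallion at (173,210) past the offcut (240,200) and its tail at (570,162) on the slab, free. Now to the stirrup.

send_rows([
  [[52.7,7.1,1,-0.393,-0.411,-1.475],[52.7,7.1,1,-0.393,-0.411,-1.475],[52.7,7.1,1,-0.393,-0.411,-1.475],[52.7,7.1,1,-0.393,-0.411,-1.475],[52.7,7.1,1,-0.393,-0.411,-1.475],[52.7,7.1,1,-0.393,-0.411,-1.475],[52.7,7.1,2,-0.393,-0.411,-1.475],[52.7,7.1,3,-0.393,-0.411,-1.475],[52.7,7.1,4,-0.393,-0.411,-1.475],[52.7,7.1,5,-0.393,-0.411,-1.475]],
])

```text
clock: 12.65
eef_pos: [501.0, 236.4, 254.4]
tool_rot: [3.097, 0.444, 2.948]
force: [0.3, 0.2, 0.5]
width: 45.0
gripper_force: 0.0
```

Run:
```python
from h import *
s=ctrl.read_state();print(s['eef_pos'],s['tool_rot'],s['width'])
Q=R.from_euler('z',2.8,degrees=True);ax=Q.apply([-.5,0,.866]);seat=np.array([582,326,85])
print(tool(seat+150*ax,rackR()))
```

```text
[501.01259446 236.36964905 254.37195802] [3.09711105 0.44424159 2.94803114] 44.98902229024034
(array([2.65, 8.41, 3.49]), array([-0.0685, -0.0741, -0.2163]))
```

send_rows([
  [[2.6,8.4,3.5,-0.069,-0.074,-0.216],[2.6,8.4,3.5,-0.069,-0.074,-0.216],[2.6,8.4,3.5,-0.069,-0.074,-0.216],[2.6,8.4,3.5,-0.069,-0.074,-0.216],[2.6,8.4,3.5,-0.069,-0.074,-0.216]],
])

```text
clock: 13.15
eef_pos: [507.8, 321.9, 214.0]
tool_rot: [3.139, 0.52, -3.095]
force: [0.2, -0.2, -0.2]
width: 45.1
gripper_force: 0.0
```

Run:
```python
from h import *
s=ctrl.read_state();print(s['eef_pos'],s['tool_rot'],s['width'])
snap('wrist','w4')
Q=R.from_euler('z',2.8,degrees=True);ax=Q.apply([-.5,0,.866]);seat=np.array([582,326,85])
print('proj seat, tabtop',proj('w4',seat),proj('w4',seat+28*ax))
```

```text
[507.83071861 321.94231947 213.98750225] [ 3.139224    0.52032849 -3.09546537] 45.146446230474155
proj seat, tabtop (np.float64(279.7971058997527), np.float64(224.3079786895255)) (np.float64(280.018057079256), np.float64(240.38687548804796))
```

View pics/w4.png

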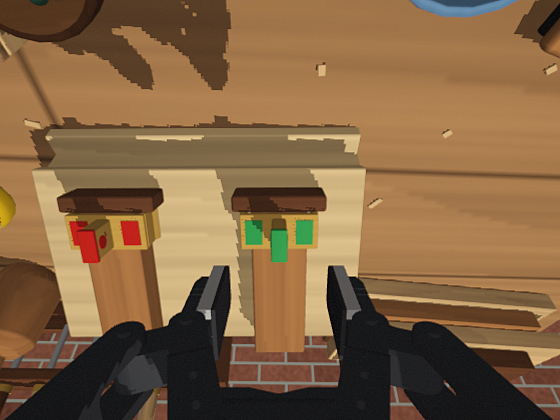

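The wrist view shows the green tab centred at (279,246), between the open fingers (at 213 and 345), with the plate at rows 213–250. The red stirrup is well aside at (110,235). I'll get the small along-slope offset by mask.

Run:
```python
from h import *
hsv=cv2.cvtColor(np.load('pics/w4.npz')['px'],cv2.COLOR_RGB2HSV)
k=((abs(hsv[...,0].astype(int)-68)<20)&(hsv[...,1]>110)&(hsv[...,2]>50)).astype(np.uint8);k[:190]=0;k[290:]=0
n,lab,st,ce=cv2.connectedComponentsWithStats(k)
print([ (st[i].tolist(),ce[i].round(1).tolist()) for i in range(1,n) if st[i,4]>40])
Q=R.from_euler('z',2.8,degrees=True);seat=np.array([582,326,85])
X=Q.apply([.866,0,.5]);Y=Q.apply([0,1,0]);Z=Q.apply([-.5,0,.866])
def P(x,y,z): return np.round(proj('w4',seat+x*X+y*Y+z*Z),1)
print('tab top rear',P(11,-5,28),P(11,5,28),'top front',P(-11,-5,28),P(-11,5,28),'bottom front',P(-11,0,4),'plate',P(-13,-27,4),P(-13,27,4),P(13,-27,4),P(13,27,4))
```

```text
[([245, 221, 17, 24, 397], [253.2, 232.3]), ([296, 220, 17, 24, 391], [303.9, 231.7]), ([271, 229, 17, 33, 527], [278.6, 245.0])]
tab top rear [272.  256.7] [288.1 256.7] top front [271.7 223.5] [288.3 223.5] bottom front [279.8 211. ] plate [239.3 208.2] [320.3 208. ] [240.7 244.1] [319.  243.9]
```

Run:
```python
from h import *
Q=R.from_euler('z',2.8,degrees=True);X=Q.apply([.866,0,.5]);Z=Q.apply([-.5,0,.866])
seat=np.array([582,326,85])+3.6*X
print(seat,tool(seat+79*Z,rackR()))
```

```text
[585.11387801 326.15229404  86.8       ] (array([-0.26,  0.28,  7.03]), array([-0.0022, -0.0019, -0.0052]))
```

Run:
```python
from h import *
Q=R.from_euler('z',2.8,degrees=True);X=Q.apply([.866,0,.5]);Z=Q.apply([-.5,0,.866])
s=ctrl.read_state();print(s['eef_pos'],s['tool_rot'])
p=np.array([582,326,85])+3.6*X
d=(p+79*Z-s['eef_pos']);print(d,Z,np.load('pics/w4.npz')['E'].round(3))
```

```text
[508.53970521 319.72159532 214.87562493] [ 3.1408192   0.52165952 -3.09867295]
[ 37.12133038   4.50113281 -59.66162493] [-0.49940307 -0.02442488  0.866     ] [[-4.70000e-02 -6.63000e-01 -7.47000e-01  4.01503e+02]
 [ 9.99000e-01 -3.00000e-02 -3.60000e-02  3.16208e+02]
 [ 2.00000e-03 -7.48000e-01  6.64000e-01  2.33838e+02]
 [ 0.00000e+00  0.00000e+00  0.00000e+00  1.00000e+00]]
```

send_rows([
  [[-0.26,0.28,2,0,0,-0.005],[-0.26,0.28,4.5,0,0,-0.005],[-0.26,0.28,6.2,0,0,-0.005],[-0.26,0.28,7.0,0,0,-0.005],[-0.26,0.28,7.0,0,0,-0.005],[-0.26,0.28,7.0,0,0,-0.005]],
])

```text
clock: 13.8
eef_pos: [546.5, 322.9, 157.5]
tool_rot: [-3.141, 0.524, -3.097]
force: [0.2, 0.4, 0.6]
width: 45.0
gripper_force: 0.0
```

send_rows([
  [[0,0,0,0,0,0],[0,0,0,0,0,0],[0,0,0,0,0,0],[0,0,0,0,0,0]],
], grip=255)

```text
clock: 14.2
eef_pos: [546.0, 324.6, 158.1]
tool_rot: [3.141, 0.525, -3.095]
force: [-3.3, -1.3, 6.6]
width: 7.9
gripper_force: 60.2
```

Run:
```python
from h import *
s=ctrl.read_state();print(s['eef_pos'],s['tool_rot'],s['width'],s['gripper_force'],s['force'])
snap('wrist','w5')
```

```text
[546.03672193 324.64832665 158.1271878 ] [ 3.14085823  0.52527368 -3.09468584] 7.929377227449456 60.18644034862518 [-3.3368755  -1.34847114  6.59641356]
```

```bash
cat >> h.py <<'E'
def barR(yaw=96.,t=6.25):
    u=np.array([np.cos(np.radians(yaw)),np.sin(np.radians(yaw)),0]);k=np.array([0,0,1.]);a=np.radians(t)
    x=np.cos(a)*u-np.sin(a)*k;z=-(np.sin(a)*u+np.cos(a)*k)
    return R.from_matrix(np.c_[x,np.cross(z,x),z])
E
python3 - <<'E'
from h import *
zb=-barR().as_matrix()[:,2]
seat=np.array([464,53,50])+22*zb
print(seat,tool(seat+(81.3+100)*zb,barR()))
E
```

```text
[463.74964688  55.3819508   71.86923944] (array([  3.59, -24.53, -12.96]), array([0.4752, 0.3327, 1.4464]))
```

send_rows([
  [[0,0,-1.5,0,0,0],[0,0,-4,0,0,0],[0,0,-7,0,0,0],[0,0,-9,0,0,0],[0,0,-9,0,0,0]],
])

```text
clock: 14.75
eef_pos: [500.5, 323.5, 237.5]
tool_rot: [3.137, 0.526, -3.096]
force: [0.9, 1.1, 0.4]
width: 8.3
gripper_force: 59.2
```

Run:
```python
from h import *
s=ctrl.read_state();print(s['eef_pos'],s['tool_rot'],s['width'],s['gripper_force'],s['force'])
zb=-barR().as_matrix()[:,2]
seat=np.array([464,53,50])+22*zb
print(tool(seat+(81.3+80)*zb,barR()))
```

```text
[500.53644225 323.48054337 237.45443926] [ 3.13725475  0.52626089 -3.09559089] 8.297169432289868 59.23333168029785 [0.86147398 1.13153282 0.44617425]
(array([  4.6 , -24.85,  -2.17]), array([0.4787, 0.331 , 1.4461]))
```

send_rows([
  [[4.6,-24.8,-2.2,0.479,0.331,1.446],[4.6,-24.8,-2.2,0.479,0.331,1.446],[4.6,-24.8,-2.2,0.479,0.331,1.446],[4.6,-24.8,-2.2,0.479,0.331,1.446],[4.6,-24.8,-2.2,0.479,0.331,1.446],[4.6,-24.8,-2.2,0.479,0.331,1.446],[4.6,-24.8,-2.2,0.479,0.331,1.446],[4.6,-24.8,-2.2,0.479,0.331,1.446],[4.6,-24.8,-2.2,0.479,0.331,1.446],[4.6,-24.8,-2.2,0.479,0.331,1.446]],
])

```text
clock: 15.75
eef_pos: [462.4, 71.8, 230.4]
tool_rot: [3.134, 0.125, 1.723]
force: [0.2, -0.7, -0.9]
width: 8.5
gripper_force: 59.3
```

Run:
```python
from h import *
s=ctrl.read_state();print(s['eef_pos'],s['tool_rot'],s['width'],s['gripper_force'],s['force'])
zb=-barR().as_matrix()[:,2]
seat=np.array([464,53,50])+22*zb
print(tool(seat+(81.3+80)*zb,barR()))
snap('wrist','w6')
```

```text
[462.41689341  71.80405213 230.36838102] [3.13415177 0.1247878  1.7228561 ] 8.541315485641018 59.2620313167572 [ 0.15678004 -0.69951297 -0.88675739]
(array([ 0.09, -0.03, -0.2 ]), array([0.013 , 0.0155, 0.0471]))
```

View pics/w6.png

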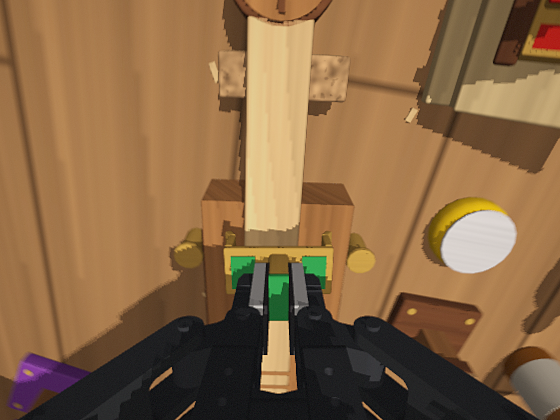

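The wrist view shows the held stirrup (plate at 225–332, row 258) squarely over the bar. The slab's end edge is near rows 204–206, columns 205–353, the bar's sides at that row are at about 247 and 303, and the offcut is at row 75. I'll measure these.

Run:
```python
from h import *
px=np.load('pics/w6.npz')['px'].astype(int);g=px.sum(2)
for c in (215,225,235,315,325,340): 
    col=g[170:230,c-1:c+2].mean(1);print(c,'drops', [(170+i,int(col[i+1]-col[i-1])) for i in np.argsort(-abs(col[2:]-col[:-2]))[:5]+1])
for r in (195,203,150):
    row=g[r-1:r+2].mean(0);d=row[2:]-row[:-2];i=np.argsort(-abs(d[220:330]))[:6]+221;print(r,[(int(k),int(d[k-1])) for k in sorted(i)])
a,b=onz('w6',206,204,50),onz('w6',352,206,50);print(a,b,(a+b)/2)
print('offcut',onz('w6',219,52,38.5),onz('w6',350,57,38.5),onz('w6',347,101,38.5))
```

```text
215 drops [(np.int64(200), 136), (np.int64(179), -123), (np.int64(178), -109), (np.int64(201), 98), (np.int64(180), -51)]
225 drops [(np.int64(220), -169), (np.int64(201), 131), (np.int64(179), -127), (np.int64(200), 90), (np.int64(219), -89)]
235 drops [(np.int64(226), -165), (np.int64(201), 150), (np.int64(227), -107), (np.int64(200), 86), (np.int64(202), 61)]
315 drops [(np.int64(182), -156), (np.int64(204), 133), (np.int64(183), -92), (np.int64(203), 85), (np.int64(181), -65)]
325 drops [(np.int64(183), -122), (np.int64(205), 117), (np.int64(204), 112), (np.int64(182), -110), (np.int64(193), 21)]
340 drops [(np.int64(205), 148), (np.int64(183), -146), (np.int64(204), 102), (np.int64(184), -71), (np.int64(182), -70)]
195 [(244, 230), (245, 358), (246, 195), (300, -145), (301, -292), (302, -155)]
203 [(244, 124), (245, 297), (246, 166), (299, -71), (300, -227), (301, -159)]
150 [(239, -111), (245, 258), (246, 256), (247, 110), (304, -208), (305, -91)]
[410.81906745  44.39344768  50.        ] [523.17361248  59.56119279  50.        ] [466.99633997  51.97732024  50.        ]
offcut [410.86189692 151.97857481  38.5       ] [498.28514576 162.32590666  38.5       ] [503.08841492 134.27445345  38.5       ]
```

Run:
```python
from h import *
e=onz('w6',279,202.7,50);print('edge',e)
t=np.tan(np.radians(6.25))
def bt(u,v):
    z=72.
    for _ in range(5):
        p=onz('w6',u,v,z); z=50+22/np.cos(np.radians(6.25))-t*((p-e)@[-.1045,.9945,0])
    return p
ps=[bt((l+r)/2,v) for l,r,v in((245.3,301,195),(245.3,300,203),(246,304.3,150))];print(ps)
d=ps[2]-ps[1];print('bar yaw',np.degrees(np.arctan2(d[1],d[0])))
yaw=96.;u=np.array([np.cos(np.radians(yaw)),np.sin(np.radians(yaw)),0])
p=ps[1];q=p+u*((e-p)@u);q[2]=50   # bar centreline above edge
M=barR(yaw);zb=-M.as_matrix()[:,2];seat=q+22*zb;print('seat',seat)
s=ctrl.read_state();print(s['eef_pos'],s['tool_rot'])
for h in (80,25,5,0): print(h,tool(seat+(81.3+h)*zb,M))
```

```text
edge [466.52274382  53.88852642  50.        ]
[array([459.97210539,  68.21609481,  70.49608641]), array([460.47867657,  62.37428558,  71.13814542]), array([456.73300562,  99.28933015,  67.07465733])]
bar yaw 95.79382031933783
seat [461.17650641  55.7348782   71.86923944]
[463.69215487  71.16599142 230.44992292] [3.13355022 0.1240114  1.71603438]
80 (array([ 0.24, -0.4 , -0.21]), array([0.0128, 0.0148, 0.0403]))
25 (array([ 0.32, -0.47,  5.29]), array([0.0128, 0.0148, 0.0403]))
5 (array([ 0.35, -0.49,  7.29]), array([0.0128, 0.0148, 0.0403]))
0 (array([ 0.36, -0.5 ,  7.79]), array([0.0128, 0.0148, 0.0403]))
```

send_rows([
  [[0.3,-0.45,1,0.013,0.015,0.04],[0.3,-0.47,3.5,0.013,0.015,0.04],[0.3,-0.47,4.8,0.013,0.015,0.04],[0.3,-0.47,5.0,0.013,0.015,0.04],[0.3,-0.47,5.0,0.013,0.015,0.04],[0.3,-0.47,5.0,0.013,0.015,0.04]],
])

```text
clock: 16.4
eef_pos: [458.3, 68.6, 181.3]
tool_rot: [3.14, 0.11, 1.69]
force: [-0.5, 0.2, 0.0]
width: 8.5
gripper_force: 59.2
```

Run:
```python
from h import *
M=barR(96);zb=-M.as_matrix()[:,2];seat=np.array([461.2,55.7,71.9])
s=ctrl.read_state();print(s['eef_pos'],s['tool_rot'],s['force'])
print(tool(seat+81.3*zb,M))
snap('wrist','w7')
px=np.load('pics/w7.npz')['px'].astype(int);g=px.sum(2)
for v in (140,170):
    row=g[v-1:v+2].mean(0);d=row[2:]-row[:-2];i=np.argsort(-abs(d[200:350]))[:6]+201;print(v,[(int(k),int(d[k-1])) for k in sorted(i)])
cv2.imwrite('pics/c7.png',px[...,::-1])
print('tool axis point',proj('w7',s['eef_pos']+R.from_euler('xyz',s['tool_rot']).apply([0,0,81.3])), proj('w7',s['eef_pos']+R.from_euler('xyz',s['tool_rot']).apply([60,0,106])))
```

```text
[458.33452175  68.63739674 181.30675753] [3.14021387 0.11008573 1.69021136] [-0.46562285  0.21290813  0.01019696]
(array([-0.12,  0.14,  2.89]), array([0.003 , 0.001 , 0.0146]))
140 [(240, -106), (245, 253), (246, 247), (247, 111), (320, -231), (321, -113)]
170 [(239, -108), (240, -97), (246, 302), (247, 215), (318, -113), (319, -161)]
tool axis point (np.float64(279.3275194716994), np.float64(269.78181941743367)) (np.float64(279.26373586294426), np.float64(141.72754220138825))[ WARN:0@0.467] global loadsave.cpp:1063 imwrite_ Unsupported depth image for selected encoder is fallbacked to CV_8U.
```

View pics/c7.png

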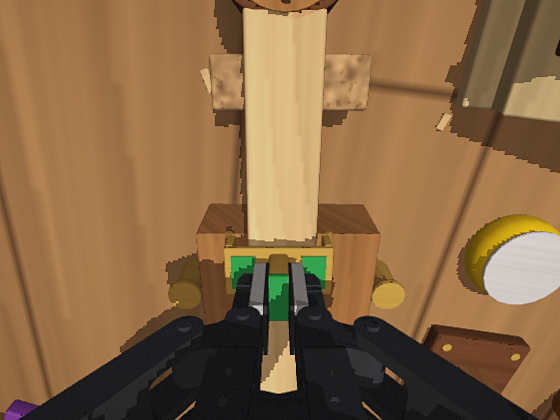

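The view shows the stirrup plate (225–333, row 258) just above the bar, with the legs' lips at 229 and 329 outside the bar's sides (246–319). The bar is about 2 mm to the right, so I'll correct by +0.17 cm in y and go down.

send_rows([
  [[-0.12,0.17,0,0,0,0.013],[-0.12,0.17,1,0,0,0.013],[-0.12,0.17,1.8,0,0,0.013],[-0.12,0.17,2.3,0,0,0.013],[-0.12,0.17,2.6,0,0,0.013],[-0.12,0.17,2.8,0,0,0.013],[-0.12,0.17,2.8,0,0,0.013],[-0.12,0.17,2.8,0,0,0.013]],
])

```text
clock: 17.25
eef_pos: [460.1, 64.4, 155.9]
tool_rot: [3.139, 0.111, 1.676]
force: [-8.2, 1.3, 36.0]
width: 8.2
gripper_force: 64.2
```

Run:
```python
from h import *
M=barR(96);zb=-M.as_matrix()[:,2];seat=np.array([461.2,55.7,71.9])
s=ctrl.read_state();print(s['eef_pos'],s['tool_rot'],s['force'])
print(tool(seat+81.3*zb,M))
snap('wrist','w8')
```

```text
[460.07113897  64.39199141 155.89169906] [3.13855308 0.11133281 1.67624263] [-8.2045771   1.34032273 36.01889462]
(array([0.04, 0.02, 0.31]), array([0.0031, 0.0022, 0.0007]))
```

send_rows([
  [[0,0,-0.15,0,0,0],[0,0,-0.2,0,0,0],[0,0,-0.2,0,0,0]],
])

```text
clock: 17.6
eef_pos: [460.1, 64.4, 156.1]
tool_rot: [3.14, 0.111, 1.676]
force: [-2.4, 0.9, 14.5]
width: 8.3
gripper_force: 61.0
```

send_rows([
  [[0,0,-0.1,0,0,0],[0,0,-0.1,0,0,0]],
])

```text
clock: 17.8
eef_pos: [460.5, 64.7, 156.3]
tool_rot: [3.139, 0.11, 1.676]
force: [0.0, 0.6, -1.0]
width: 8.5
gripper_force: 59.2
```

send_rows([
  [[0,0,0,0,0,0],[0,0,0,0,0,0],[0,0,0,0,0,0],[0,0,-3,0,0,0],[0,0,-6,0,0,0],[0,0,-6,0,0,0]],
], grip=130)

```text
clock: 18.4
eef_pos: [461.4, 72.1, 218.8]
tool_rot: [3.133, 0.109, 1.676]
force: [0.6, -0.6, -0.4]
width: 41.7
gripper_force: 0.0
```

Run:
```python
from h import *
s=ctrl.read_state();print(s['eef_pos'],s['tool_rot'],s['force'],s['width'])
snap('wrist','w9');snap('scene','s9')
a=np.load('pics/w9.npz')['px'][120:,100:460];b=cv2.resize(np.load('pics/s9.npz')['px'][170:290,200:340],None,fx=3,fy=2.5)
cv2.imwrite('pics/c9.png',np.hstack([a,b])[...,::-1])
```

```text
[461.44700801  72.13167595 218.79904296] [3.13297947 0.10863665 1.67601672] [ 0.56443759 -0.56459464 -0.42766231] 41.65476890534775
```

View pics/c9.png

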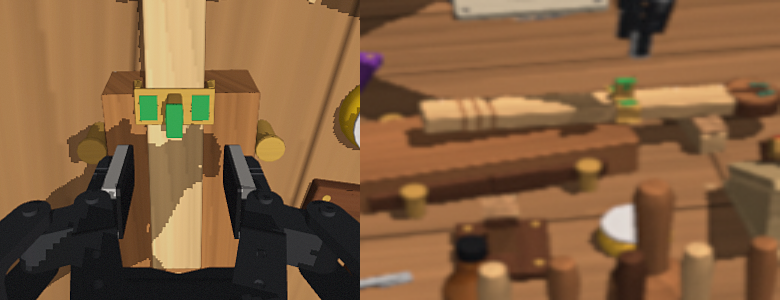

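The left crop (wrist) shows the stirrup astride the bar (plate at 134–215, row 105), right at the slab's edge line (row about 93), and released. The right crop (scene) shows it seated on the still-tipped bar. Next I plan the lift, gripping the bar 42 mm medallion-side of the stirrup.

Run:
```python
from h import *
def c(u,v,z): return onz('top0',(u+.5)/3+150-.5,(v+.5)/3+110-.5,z)[:2].round()
print('mallet',c(432,60,40),'oil',c(580,75,15),c(595,22,145))
# cork mask in w2
d=np.load('pics/w2.npz');hsv=cv2.cvtColor(d['px'],cv2.COLOR_RGB2HSV)
print('cork px',hsv[45,515],hsv[30,505],'foot',hsv[60,440],'table',hsv[100,380])
k=((hsv[...,2]>150)&(hsv[...,1]<125)).astype(np.uint8);k[:,:470]=0;k[110:]=0
k=cv2.morphologyEx(k,cv2.MORPH_OPEN,np.ones((3,3)));k=cv2.morphologyEx(k,cv2.MORPH_CLOSE,np.ones((7,7)))
n,lab,st,ce=cv2.connectedComponentsWithStats(k);i=1+np.argmax(st[1:,4]);print(st[i],ce[i])
r=cv2.minAreaRect(np.argwhere(lab==i)[:,::-1].astype(np.float32));print([onz('w2',u,v,75)[:2].round(1) for u,v in cv2.boxPoints(r)],onz('w2',*ce[i],75))
# grasp target: TCP such that grasp point is 8 below bar top at s=42
M=barR(96);x,_,z=M.as_matrix().T
seat=np.array([461.5,55.6,72.8])
tcp=seat+42*x+(8-54)*z*1.0
s=ctrl.read_state();print(s['eef_pos'],tcp)
print(tool(tcp-20*z-[0,0,20],M),tool(tcp,M))
```

```text
mallet [801.  15.] oil [ 793. -132.] [ 798. -132.]
cork px [ 16 124 189] [ 16 121 202] foot [ 10 162  77] table [ 14 137 164]
[488  27  20  29 172] [498.5872093   39.11627907]
[array([ 641.9, -103.5]), array([646.4, -86.3]), array([653.6, -88.5]), array([ 649.3, -105.9])] [647.47672881 -94.17072636  75.        ]
[459.94219505  71.16581553 216.42834657] [456.61243277 102.1020959  113.95418281]
(array([ 4.43, -0.04,  9.83]), array([0.0038, 0.0008, 0.0004])) (array([ 4.22, -0.04,  9.84]), array([0.0038, 0.0008, 0.0004]))
```

send_rows([
  [[3,0,1,0,0,0],[4.2,0,3,0,0,0],[4.2,0,6,0,0,0],[4.2,0,8.5,0,0,0],[4.2,0,9.8,0,0,0],[4.2,0,9.8,0,0,0],[4.2,0,9.8,0,0,0]],
], grip=65)

```text
clock: 19.2
eef_pos: [456.1, 101.8, 113.4]
tool_rot: [3.141, 0.111, 1.676]
force: [0.5, 0.7, -1.1]
width: 63.6
gripper_force: 0.0
```

send_rows([
  [[0,0,0,0,0,0],[0,0,0,0,0,0],[0,0,0,0,0,0],[0,0,0,0,0,0],[0,0,0,0,0,0]],
], grip=255)

```text
clock: 19.7
eef_pos: [457.3, 102.3, 114.9]
tool_rot: [3.137, 0.11, 1.676]
force: [-0.0, 0.4, 7.9]
width: 39.1
gripper_force: 60.6
```

send_rows([
  [[0,0,-1,0,0,0],[0,0,-3,0,0,0],[0,0,-6,0,0.04,0],[0,0,-9.5,0,0.109,0],[0,0,-12,0,0.109,0],[0,0,-12,0,0.109,0]],
])

```text
clock: 20.3
eef_pos: [456.3, 115.2, 236.5]
tool_rot: [3.133, -0.0, 1.675]
force: [0.7, 0.6, -4.1]
width: 38.8
gripper_force: 61.4
```

Run:
```python
from h import *
s=ctrl.read_state();print(s['eef_pos'],s['tool_rot'],s['width'],s['force'],s['torque'])
M=barR(96).as_matrix();r=M.T@(np.array([461.5,55.6,72.8])-np.array([457.3,102.3,114.9]));print('seat in tool',r)
print(tool([540,-56,235],down(96)))
hsv=cv2.cvtColor(np.load('pics/top0.npz')['px'],cv2.COLOR_RGB2HSV)
sub=hsv[163:197,316:352];v=sub[...,2].astype(int);print(v[::2,::2])
```

```text
[456.27544465 115.18105649 236.45231746] [ 3.13332762e+00 -3.82713579e-04  1.67514061e+00] 38.82276663431136 [ 0.68089357  0.62079742 -4.14609314] [ 0.13193248 -0.04839321  0.02081799]
seat in tool [-42.02123879  -0.70448727  46.95379844]
(array([-17.9 ,   6.54,   0.19]), array([ 0.0083, -0.0004, -0.0004]))
[[149 133 128 137 136 133 144 145 148 148 145 145 149 146 148 148 153 156]
 [143 106 109 110 103  98 101 108 109 106  99 102 105 111 113 114 140 150]
 [136  97 126 152 102  93  99 108 113 112 112 106 101 105 139 110 105 140]
 [138 102 102 109  96  92 105 152 148 151 148 140 116 105 136 100  82 135]
 [139 101  96  94  96  92 113 163 151 150 145 154 117  92  99  92  87 139]
 [145 100 101 100  97  92 111 163 162 164 154 154 122  93  95  94  99 144]
 [145  99  98  98  95  91 107 166 166 155 160 171 122  78  77  84 111 157]
 [140 100  96  98  97  94 115 169 170 163 165 162 109  61  66  74 110 148]
 [138 101 100  94  97  89  91 117 126 127 131 129  92  64  65  69 105 153]
 [137  99  98 100  96  92  77  65  64  64  67  67  64  58  65  69 107 155]
 [133 103  98 100  96  89  90  84  74  66  62  62  59  66  65  66 105 153]
 [129 100 101 101  98  93  95 101  91  74  72  74  69  72  65  69 106 150]
 [130 102 120 113  94  95  96 102 101  93  90  91  92  95  93  82 106 153]
 [123 109 156 135 103  91  99  99 103  94  98  91  96 120 132  94 107 152]
 [118  97 114 105  97  94  98  98 103  97  91  92  98 122 123  90 110 153]
 [123  95  81  79  84  80  84  86  93  89  89  85  85  92  90  87 105 154]
 [146 137 127 125 120 122 119 120 122 112  95  85  86  81  87  88 110 145]]
```

send_rows([
  [[-17.9,6.5,0.2,0.008,0,0],[-17.9,6.5,0.2,0.008,0,0],[-17.9,6.5,0.2,0.008,0,0],[-17.9,6.5,0.2,0.008,0,0],[-17.9,6.5,0.2,0.008,0,0],[-17.9,6.5,0.2,0.008,0,0],[-17.9,6.5,0.2,0.008,0,0]],
])

```text
clock: 21.0
eef_pos: [537.3, -54.6, 230.7]
tool_rot: [-3.133, -0.0, 1.678]
force: [0.3, -0.3, -3.9]
width: 39.0
gripper_force: 61.6
```

Run:
```python
from h import *
s=ctrl.read_state();print(s['eef_pos'],s['tool_rot'],s['width'])
snap('wrist','w10')
p0=np.array([657.2,-98.4,75]);print(proj('w10',p0))
hsv=cv2.cvtColor(np.load('pics/w10.npz')['px'],cv2.COLOR_RGB2HSV)
u,v=map(int,proj('w10',p0));print(u,v)
sub=hsv[max(0,v-40):v+44:4,max(0,u-52):u+52:4]
print(sub[...,2])
d=np.radians(96);q=[np.array([657.2+a*16,-98.4+b*17,75]) for a in(-1,1) for b in(-1,1)];print([np.round(proj('w10',x)) for x in q])
```

```text
[537.32699632 -54.64005297 230.73107559] [-3.13330749e+00 -1.43558753e-04  1.67826401e+00] 38.99004775643678
(np.float64(431.92690797559885), np.float64(289.4648974058342))
431 289
[[119 115 116  53  58  59  83 103  96  95  94 103  99 110 107 106 104 102
  103 127 163 164 161 158 163 162]
 [109  70 110  62  59  57  59 107 102  94  97  96 100  99 111 109 109 107
  107 172 162 161 161 160 164 163]
 [ 92  48  53  59  57  60  57  48  63  58  81 101  99 102 101 111 110 110
   99 166 162 162 159 163 164 162]
 [ 48  56  55  58  57  58  60  33  36  65  61  64  59  60  62  71  88 119
  154 163 163 161 158 164 164 162]
 [ 56  58  58  57  58  60  61  35  34  88 112 108 105  41  62  63  62  63
   95 165 162 161 161 167 163 161]
 [ 53  53  56  57  59  57  56  33  36  92 175 174 133 153 170  66 123 107
  105  94 163 160 163 165 163 160]
 [ 59  59  58  55  59  60  31  38  59 154 155 201 192 174 162 172 191 161
  188 169 159 159 163 163 162 160]
 [ 58  56  56  56  58  57  34  34  66 181 187 206 206 166 180 194 175 179
  181 166 146 159 165 163 162 159]
 [ 55  55  54  57  54  55  35  37 109 166 188 1
[... 755 characters left out ...]
65 163 164 167 166 169 164 158 161
  159 165 147 163 161 160 157 152]
 [168 168 166 167 171 175 175 170 167 163 163 165 165 166 169 165 162 161
  161 102 203 161 161 159 155 150]
 [171 168 167 168 172 175 174 169 166 165 166 165 166 168 168 164 162 161
  162 147 203 161 160 157 152 150]
 [166 166 169 170 173 177 176  29  17  18  17  42 156 171 166 164 162 160
  162 165 161 160 160 157 152 149]
 [ 29  43 159 179 179 186  27  31  31  32  31  32  33  32 164 163 160 160
  165 164 163 160 160 155 150 150]
 [ 33  28  33  18  22  22  32  31  35  23  28  30  35  30  32 102 162 161
  167 165 162 161 158 153 151 150]]
[array([406., 307.]), array([416., 267.]), array([447., 311.]), array([459., 272.])]
```

Run:
```python
from h import *
M=down(96);u=np.array([-.1045,.9945,0]);seat=np.array([657.2,-98.4,97])-2*u
tcp=seat-M.apply([-42,-.7,47]);print(tcp,tool(tcp,M))
# stirrup in hand: green mask
hsv=cv2.cvtColor(np.load('pics/w10.npz')['px'],cv2.COLOR_RGB2HSV)
```

```text
[653.71496987 -58.54591047 144.        ] (array([-1.68, 11.57,  8.61]), array([-0.0076,  0.    ,  0.0035]))
```

send_rows([
  [[-1.7,4.5,0,-0.008,0,0.003],[-1.7,9,0,-0.008,0,0.003],[-1.7,11.6,1,-0.008,0,0.003],[-1.7,11.6,4,-0.008,0,0.003],[-1.7,11.6,6,-0.008,0,0.003],[-1.7,11.6,7,-0.008,0,0.003],[-1.7,11.6,7,-0.008,0,0.003],[-1.7,11.6,7,-0.008,0,0.003]],
])

```text
clock: 21.85
eef_pos: [655.6, -60.1, 161.8]
tool_rot: [3.138, 0.001, 1.674]
force: [0.5, 1.1, -3.4]
width: 38.3
gripper_force: 62.0
```

Run:
```python
from h import *
s=ctrl.read_state();print(s['eef_pos'],s['tool_rot'],s['force'])
M=down(96);print(tool([653.7,-58.5,144],M))
```

```text
[655.62044137 -60.07479358 161.76655167] [3.13819199e+00 1.03538327e-03 1.67445988e+00] [ 0.51137877  1.12612058 -3.39157121]
(array([ 0.18, -0.18,  1.78]), array([ 0.0034,  0.001 , -0.0011]))
```

send_rows([
  [[0.15,-0.15,0.5,0.003,0,0],[0.15,-0.15,0.9,0.003,0,0],[0.15,-0.15,1.2,0.003,0,0],[0.15,-0.15,1.4,0.003,0,0],[0.15,-0.15,1.4,0.003,0,0],[0.15,-0.15,1.4,0.003,0,0]],
])

```text
clock: 22.45
eef_pos: [653.7, -59.6, 147.0]
tool_rot: [-3.141, 0.001, 1.673]
force: [-0.8, -0.3, -4.1]
width: 39.1
gripper_force: 62.0
```

Run:
```python
from h import *
s=ctrl.read_state();print(s['eef_pos'],s['tool_rot'],s['force'])
M=down(96);print(tool([653.7,-58.5,144],M));snap('wrist','w11')
```

```text
[653.65514599 -59.55012688 146.97173186] [-3.14087709e+00  1.07613600e-03  1.67337180e+00] [-0.78846826 -0.27366531 -4.05536587]
(array([0.1 , 0.02, 0.3 ]), array([-0.0007,  0.0011, -0.0021]))
```

send_rows([
  [[0.1,0,0.1,0,0,0],[0.1,0,0.2,0,0,0],[0.1,0,0.25,0,0,0],[0.1,0,0.25,0,0,0]],
])

```text
clock: 22.9
eef_pos: [653.6, -58.2, 145.0]
tool_rot: [-3.141, 0.001, 1.674]
force: [-1.7, 1.4, 2.2]
width: 39.0
gripper_force: 62.6
```

send_rows([
  [[0,0,-0.03,0,0,0],[0,0,-0.03,0,0,0],[0,0,-0.03,0,0,0],[0,0,-0.03,0,0,0],[0,0,-0.03,0,0,0]],
], grip=70)

```text
clock: 23.4
eef_pos: [653.6, -58.6, 144.8]
tool_rot: [-3.141, 0.001, 1.673]
force: [-0.3, 0.0, -0.6]
width: 62.0
gripper_force: 0.0
```

Run:
```python
from h import *
s=ctrl.read_state();print(s['eef_pos'],s['width'],s['gripper_force'],s['force']);snap('wrist','w12')
def edges(f):
    g=np.load(f'pics/{f}.npz')['px'].astype(int).sum(2);o=[]
    for v in (60,120,170):
        row=g[v-1:v+2].mean(0);d=row[2:]-row[:-2];i=np.argsort(-abs(d[180:380]))[:6]+181;o.append((v,[(int(k),int(d[k-1])) for k in sorted(i)]))
    return o
print(edges('w11'),edges('w12'))
```

```text
[653.60016775 -58.57962046 144.75477995] 62.005109253613846 0.0 [-0.27495194  0.02029204 -0.6006801 ]
[(60, [(182, -160), (183, -166), (267, -172), (268, -140), (370, 150), (371, 120)]), (120, [(197, -199), (198, -160), (219, 239), (336, 212), (339, -179), (340, -250)]), (170, [(221, -65), (222, 86), (223, 154), (225, 61), (332, -173), (333, -81)])] [(60, [(183, -135), (184, -158), (199, 151), (200, 136), (267, -168), (370, 147)]), (120, [(196, -145), (219, 237), (220, 188), (336, 226), (342, -255), (343, -178)]), (170, [(221, -74), (222, 71), (223, 151), (225, 59), (332, -140), (333, -77)])]
```

send_rows([
  [[0,0,-1,0,0,0],[0,0,-3,0,0,0],[0,0,-6,0,0,0],[0,0,-10,0,0,0],[0,0,-13,0,0,0],[-5,0,-13,0,0,0],[-10,-5,-13,0,0,0],[-10,-10,-13,0,0,0],[-10,-10,-13,0,0,0],[-10,-10,-13,0,0,0]],
])

```text
clock: 24.45
eef_pos: [561.8, -170.3, 275.8]
tool_rot: [-3.139, 0.002, 1.67]
force: [1.1, -0.4, -0.3]
width: 62.0
gripper_force: 0.0
```

Run:
```python
from h import *
def shot(n):
    s=ctrl.read_state();print(s['clock'],s['eef_pos'].round(1),s['tool_rot'].round(3))
    snap('wrist',n)
    hsv=cv2.cvtColor(np.load(f'pics/{n}.npz')['px'],cv2.COLOR_RGB2HSV)
    k=((abs(hsv[...,0].astype(int)-68)<20)&(hsv[...,1]>110)&(hsv[...,2]>50)).astype(np.uint8)
    m,lab,st,ce=cv2.connectedComponentsWithStats(k)
    for i in range(1,m):
        if st[i,4]>60: print(st[i],onz(n,*ce[i],101 if 1 else 0).round(1))
shot('w13');snap('scene','s13');snap('top','t13')
for n in('scene','top'):
    pass
# bar level from scene view: pale mask endpoints, triangulate scene/top
def pale(f,box):
    hsv=cv2.cvtColor(np.load(f'pics/{f}.npz')['px'],cv2.COLOR_RGB2HSV)
    k=((hsv[...,2]>165)&(hsv[...,1]<125)).astype(np.uint8);m=np.zeros_like(k);a,b,c,d=box;m[b:d,a:c]=1;k&=m
    n,lab,st,ce=cv2.connectedComponentsWithStats(k);i=1+np.argmax(st[1:,4]);return st[i],cv2.boxPoints(cv2.minAreaRect(np.argwhere(lab==i)[:,::-1].astype(np.float32))).round(1).tolist()
for zz in (75,97):
  for y in(-300,80): print(y,zz,np.round(proj('s13',[656+.1*-(y+98),y,zz])),np.round(proj('t13',[656-.1*(y+98),y,zz])))
print(pale('s13',(150,170,420,330)),pale('t13',(250,120,440,230)))
```

```text
24.45 [ 561.8 -170.3  275.8] [-3.139e+00  2.000e-03  1.670e+00]
[435 113  31  36 854] [674.5 -99.2 101. ]
[396 115  20  26 415] [ 643.6 -101.2  101. ]
[429 124   7  13  70] [ 662.5 -100.7  101. ]
-300 75 [171. 265.] [406. 167.]
80 75 [307. 241.] [271. 181.]
-300 97 [170. 258.] [408. 164.]
80 97 [307. 235.] [271. 179.]
(array([325, 227,  95,  19, 495], dtype=int32), [[325.0, 235.0], [418.70001220703125, 225.89999389648438], [419.79998779296875, 237.1999969482422], [326.1000061035156, 246.39999389648438]]) (array([293, 166,  40,  17, 515], dtype=int32), [[291.70001220703125, 169.3000030517578], [330.79998779296875, 164.89999389648438], [332.29998779296875, 178.3000030517578], [293.20001220703125, 182.60000610351562]])
```

Run:
```python
from h import *
s=ctrl.read_state();print(s['eef_pos'].round(1))
snap('wrist','w14')
px=np.load('pics/w14.npz')['px'];hsv=cv2.cvtColor(px,cv2.COLOR_RGB2HSV)
d=np.abs(px.astype(int)-np.load('pics/w13.npz')['px']).sum(2);print('moved px',(d>90).sum())
k=(hsv[...,2]>165)&(hsv[...,1]<130)
for v in (20,50,80,150,180,210,240,270,300):
    w=np.flatnonzero(k[v,300:])+300
    if len(w)<20: print(v,len(w));continue
    seg=max(np.split(w,np.flatnonzero(np.diff(w)>4)+1),key=len);a,b=seg[0]-.5,seg[-1]+.5
    n=np.array([.9945,.1,0]);o=onz('w14',a,v,0);o2=onz('w14',b,v,0);C=np.load('pics/w14.npz')['E'][2,3]
    s0=(o2-o)@n;print(v,a,b,'z',round(C*(1-40/s0),1),onz('w14',(a+b)/2,v,97)[:2].round())
```

```text
[ 565.9 -167.3  275.8]
moved px 24895
20 398.5 458.5 z 90.6 [650. -29.]
50 395.5 454.5 z 92.8 [652. -47.]
80 392.5 449.5 z 90.7 [653. -65.]
150 0
180 382.5 435.5 z 95.6 [ 661. -135.]
210 380.5 430.5 z 88.3 [ 664. -158.]
240 376.5 426.5 z 95.9 [ 666. -183.]
270 374.5 421.5 z 88.2 [ 669. -210.]
300 391.5 417.5 z -105.0 [ 681. -237.]
```

```bash
python3 -c "
from h import *
print(ctrl.read_state()['clock'],ctrl.finish_job())"
```

```text
the job is handed in; nothing more can be done
24.65 None
```

The job is handed in at 24.65 s: the bar tipped at its hanging point, the green stirrup was set at the edge, and by my last measurements the bar lay level on the large brown post with the stirrup about 3 mm from its middle; no verdict came back.

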